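# Turn the pinned jar tray a quarter turn to its stop

### The job

The small lacquer jar stands in a wooden tray that is held at one corner by a steel bench pin. Turn that tray a quarter turn about the pin by pushing its opposite corner around, anticlockwise seen from above, until its side lies along the wooden stop batten, ready for the next side of the jar to be painted. Keep the tray flat on the table and on its pin, keep the jar standing in it, and leave the loose spare tray alone.

Things in the scene. Friction and masses are not known exactly. Their poses are not given: they have to be found in the camera images.
- tray_center (a point): Centre, half-way up, of the loose open wood tray holding the jar (mm): 170 long (x), 130 wide (y), 45 high, walls 8, floor 6, 0.3-0.53 kg, z up. A divider at mid-length; the jar is in the -x cell. A 15 mm hole at x -65, y +45 (a corner block 25 high) sits over the pin. Opposite corner: x +85, y -65; pushing outer face y = -65 near it, towards +y, turns the tray anticlockwise.
- fixture: Pin and stop, fixed to the table. Origin: table height on the axis of the steel pin (10 mm dia, 75 high), z up. Stop: wooden batten 40 high, along y: x -41 to -21, y +45 to +150 mm. At first the tray's x points within 10 degrees of this +x; once turned, it points along this +y, the tray's outer long face by the pin lies on the batten's +x face and its centre is at x +45, y +65 mm.
- jar_center (a point): Centre, half-way up, of the small shouldered jar with a wide collar standing loose in the tray: 95 mm high, 59 mm largest diameter (47 mm above its foot), foot 38 mm across, about 0.2 kg. z is its own axis, up. It is taller than the tray; its cell leaves it some room to slide.
- spare_tray: Bystander: a loose empty tray of the same make and size, on no pin, lying left or right of the work. Origin: centre of its underside; x along its 170 mm length.
Mind the look-alikes: they are no part of the job. What is shaped like the part that bears tray_center but pink or turquoise is not meant. Leave any pink look-alike of the fixture alone.

How it is judged:
At the end, for the whole second after the job is handed in: The pinned tray lies turned along the batten (within 10 degrees), its centre within 15 mm, along each fixture axis, of its turned place, flat on the table with its corner on the pin; the jar stands upright (within 11 degrees) in its cell of the tray (angle between the x axis of tray_center and the y axis of fixture, either way round below 0.175 rad and x of tray_center in the frame of fixture between 0.03 and 0.061 m and y of tray_center in the frame of fixture between 0.05 and 0.08 m and angle between tray_center's own z axis and vertical below 0.08 rad and height (world z) of tray_center below 0.03 m and angle between jar_center's own z axis and vertical below 0.2 rad and x of jar_center in the frame of tray_center between -0.085 and 0 m and y of jar_center in the frame of tray_center between -0.065 and 0.065 m); the robot touches nothing.
It fails at once if the spare tray is moved by more than 30 mm (distance of spare_tray from where it was at the start of the episode above 0.03 m).
It fails at once if the tray is lifted or tipped instead of turned flat on its pin (height (world z) of tray_center above 0.045 m or angle between tray_center's own z axis and vertical above 0.26 rad).
It fails at once if the jar is knocked over (angle between jar_center's own z axis and vertical above 0.6 rad).
It also fails if it takes over 45 s, if anything falls off the work surface, if the arm or the gripper's body presses on something with over 40 N, if the wrist force passes 120 N, or if a joint passes its speed limit or range.

### The arm

A 6-joint arm with a two-finger parallel gripper is mounted at the origin on the work surface. World frame = base frame: x ahead of the robot, y to its left, z up, the work surface at z = 0. Lengths are in m, angles in rad, forces in N, time in s.
With the tool pointing down it reaches from about 0.25 to 0.725 m from the base axis. Payload 4 kg.
Tool frame: the origin (TCP) lies at the centre of the arm's flange, where the gripper is bolted on; the fingertips stand 173 mm ahead of it and the grasp point (between the pads) lies 155 mm ahead of it; x points along the fingers, z is the direction in which the jaws open and shut, and the axes are right-handed (so a half turn about x gives the same grasp; the last joint's range is limited). The gripper opens to 85 mm and grips with 20 to 120 N. Pads are 22 mm wide; open, the fingers measure 114 mm over their backs; the gripper's body (76 mm by 85 mm) begins 54 mm behind the grasp point. The pads swing forward as they close: fully open they stand 13 mm farther back than shut.
Start: joints at [-1.198, 0.241, 0.005, 1.335, 0, 1.571], TCP at [0.182, -0.466, 0.405] pointing down, gripper open.
Joint ranges: [-2.72, 2.72], [-1.05, 1.87], [-1.09, 1.28], [-1.99, 2.15], [-1.42, 1.44], [-3.14, 3.14]. Speed limits (rad/s): [2.79, 2.79, 3.14, 3.14, 3.14, 3.14].

### API

Orientations are given as a unit quaternion [x, y, z, w].
In Python, from workcell import bot gives the robot as it stands.
- The arm moves only by the tool arm_command, never from a script. Its argument "moves" is one flat list of numbers, 7 for each row, row after row: the shift along the tool's x, y, z in m, then the turn, a rotation vector about the tool's x, y, z in rad, then the closure, from -1 (fully open) to 1 (shut). A call has 1 to 20 rows; each row shifts and turns the pose as measured when the row begins, along the tool's axes as they then stand; what a row does not reach is not made up. A row lasts 1/12 s, in which the tool goes at most 41.7 mm and 7.16 degrees, less where a joint would pass 70% of its speed; a pose out of reach is approached as far as the arm can. A call with a gripper value outside its range is refused whole. The fingers move at their own pace and stop on an object; the grip force is fixed at half the most. Time passes only in rows, so rows that do not move let the fingers close. It gives the time, the measured TCP pose, the force and the opening at its end, in the units of the state.
- bot.get_obs(): the state, without advancing time (a new reading comes with each control period).
- bot.camera(name): name is "scene" or "top"; returns the picture (480x640x3 uint8, red, green, blue); there is no depth.
- bot.get_calibration(name): a dict with "mtx" (3x3 intrinsics, pixels), "world_from_camera" (4x4, takes a point from camera to world coordinates). Camera axes: x right, y up, looking along -z (the intrinsics and any distortion apply to the point x, -y, -z); pixel columns grow to the right and rows downward; lengths in m; the calibration is good to about 2 mm. A picture is of the moment at which its call begins. get_calibration takes no time and is no camera call.
- bot.job_done(): hands the job in, once; it reports no verdict.
The state is a dict: "clock": time; "joint_pos": joint angles; "joint_vel": joint speeds; "tau": joint torques, N m; "eef_pos": TCP position; "tool_rot": TCP orientation; "ft_force": force on the tool from outside, world axes, zero at the start; "ft_torque": the same for the moment, N m; "grip_width": finger opening in m.
Only numpy, scipy, OpenCV 4.12 (cv2) and the standard library are available. Lean on these libraries where they do the work, as an engineer would, in place of code of your own. Each camera call takes 0.05 s, during which the arm holds its last target.

## Working session

There is one attempt and no reset: what is moved stays moved. The work goes in short steps, Python scripts to look and compute and a tool call to move; the robot and the scene stay as the last step left them, time stands still between calls to the robot, and variables do not carry over. Pictures are saved under pics/ and viewed, and the job is handed in when it is done.

Besides the shell and the picture viewer there is one more tool, called after "Emit:" as name(argument=value, ...) on one line, values as JSON. arm_command: Moves the arm, as the interface text tells. Its arguments: {"type":"object","properties":{"moves":{"type":"array"}},"required":["moves"]}

```bash
mkdir -p pics; ls
python3 - <<'E'
from workcell import bot
import cv2,numpy as np
np.set_printoptions(precision=4,suppress=True)
for n in ("scene","top"):
    im=bot.camera(n); cv2.imwrite(f"pics/{n}0.png",im[:,:,::-1])
    c=bot.get_calibration(n); print(n,c)
o=bot.get_obs(); print(o)
E
```

```text
pics
scene {'mtx': array([[546.4992,   0.    , 317.3245],
       [  0.    , 546.4992, 244.8577],
       [  0.    ,   0.    ,   1.    ]]), 'world_from_camera': array([[-0.0806, -0.7257,  0.6833,  1.4184],
       [ 0.9967, -0.0577,  0.0563,  0.0748],
       [-0.0014,  0.6856,  0.728 ,  1.0828],
       [ 0.    ,  0.    ,  0.    ,  1.    ]])}
top {'mtx': array([[589.298 ,   0.    , 320.1552],
       [  0.    , 589.298 , 240.9549],
       [  0.    ,   0.    ,   1.    ]]), 'world_from_camera': array([[ 0.0029,  0.9804, -0.1968,  0.1651],
       [-1.    ,  0.0032,  0.0015, -0.0173],
       [ 0.0021,  0.1968,  0.9804,  1.6611],
       [ 0.    ,  0.    ,  0.    ,  1.    ]])}
{'clock': 0.1, 'joint_pos': array([-1.198 ,  0.2414,  0.0039,  1.3352, -0.    ,  1.5708]), 'joint_vel': array([-0.0002, -0.0029,  0.0027, -0.0017, -0.0004, -0.0002]), 'tau': array([ -0.0002, -37.3138,  25.301 ,   0.0109,   0.    ,  -0.    ]), 'eef_pos': array([ 0.182 , -0.4654,  0.4039]), 'tool_rot': array([ 0.399 ,  0.5846, -0.3983,  0.5834]), 'ft_force': array([ 0.2271, -0.7315,  0.1056]), 'ft_torque': array([ 0.013 ,  0.0323, -0.0089]), 'grip_width': 0.08479863591556061}
```

View pics/scene0.png

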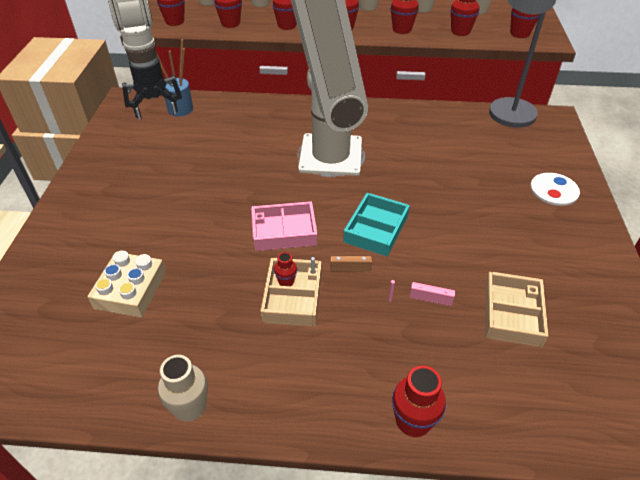

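View pics/top0.png

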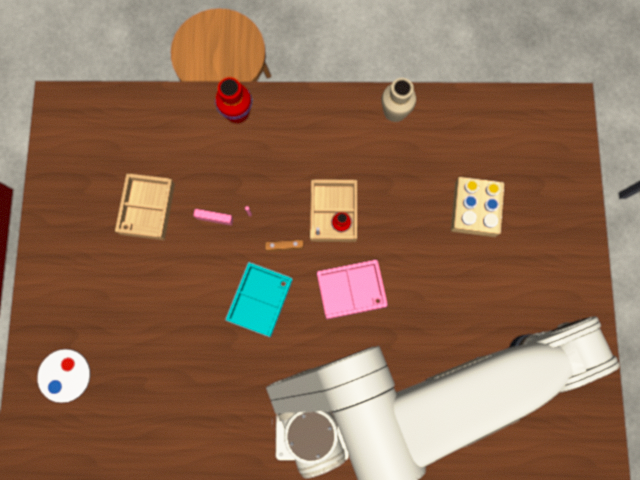

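The top view shows:
- Wood tray with the jar at (334,210), steel pin at (318,232), wood batten at (284,244).
- Spare wood tray at (145,207).
- Look-alikes: pink tray (352,290), turquoise tray (260,300), pink batten (212,216) and pink pin (248,210), and the paint rack (478,206).

My choice is the wood tray on the steel pin that holds the jar. I'll check it with close crops and measure.

```bash
cat > h.py <<'E'
import numpy as np,cv2
from workcell import bot
np.set_printoptions(precision=4,suppress=True)
def ray(n,px):
    c=bot.get_calibration(n);K=c["mtx"];T=c["world_from_camera"]
    d=np.linalg.inv(K)@np.array([px[0],px[1],1.]);d=np.array([d[0],-d[1],-d[2]])
    return T[:3,3],T[:3,:3]@d
def onz(n,px,z):
    o,d=ray(n,px);return o+d*(z-o[2])/d[2]
def tri(pt,ps):
    A=[];b=[]
    o1,d1=ray("top",pt);o2,d2=ray("scene",ps)
    s=np.linalg.lstsq(np.c_[d1,-d2],o2-o1,rcond=None)[0]
    a=o1+d1*s[0];c=o2+d2*s[1];return (a+c)/2,np.linalg.norm(a-c)
def proj(n,P):
    c=bot.get_calibration(n);K=c["mtx"];T=np.linalg.inv(c["world_from_camera"])
    q=T[:3,:3]@P+T[:3,3];q=np.array([q[0],-q[1],-q[2]]);q=K@q;return q[:2]/q[2]
E
python3 - <<'E'
import cv2
a=cv2.imread("pics/top0.png")[165:265,235:375];b=cv2.imread("pics/scene0.png")[235:335,245:405]
cv2.imwrite("pics/c_top.png",cv2.resize(a,None,fx=5.5,fy=5.5,interpolation=cv2.INTER_CUBIC))
cv2.imwrite("pics/c_scene.png",cv2.resize(b,None,fx=5,fy=5,interpolation=cv2.INTER_CUBIC))
E
```

```text
(no output)
```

View pics/c_top.png

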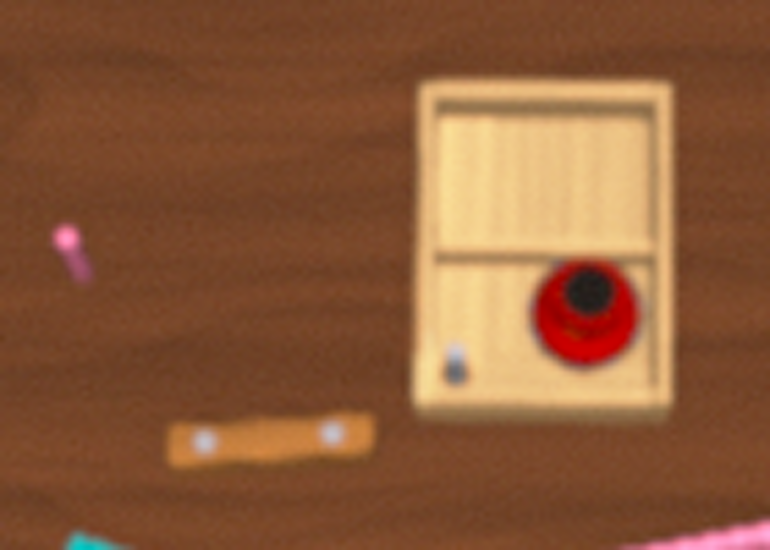

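View pics/c_scene.png

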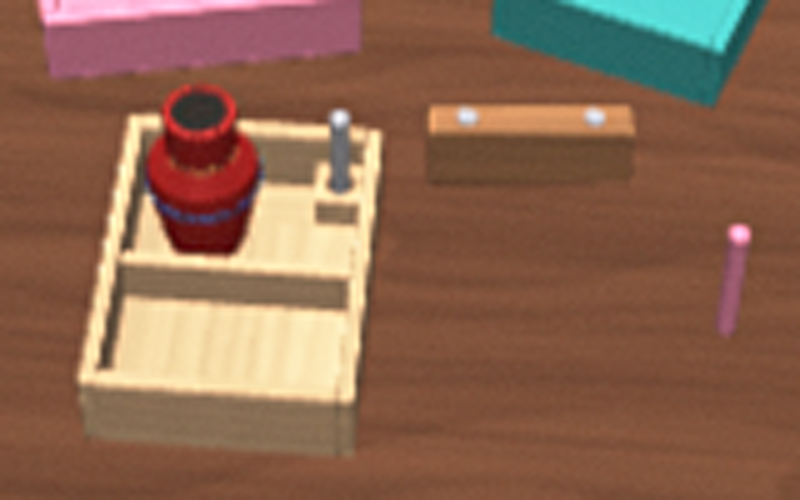

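The crops confirm the choice: jar in the wood tray, steel pin with its top at top-px (318,229), batten beside it. Now I'll triangulate the points.

Run:
```python
from h import *
T=lambda p:(np.array(p)+.5)/5.5+[235,165]-.5
S=lambda p:(np.array(p)+.5)/5+[245,235]-.5
pts={"+x+y":((419,82),(355,401)),"+x-y":((673,82),(80,382)),"-x-y":((669,404),(130,117)),"-x+y":((414,404),(382,131)),
"pin":((456,350),(340,117)),"bat-x+y":((169,466),(632,105)),"bat-x-y":((375,453),(430,105)),"bat+x+y":((168,425),(635,134)),"bat+x-y":((373,413),(427,134)),
"pinkpin":((66,238),(740,234)),"jar":((590,289),(199,107))}
P={}
for k,(a,b) in pts.items():
    p,e=tri(T(a),S(b));h=.075 if "pin" in k else .04 if "bat" in k else .095 if k=="jar" else .045
    q=onz("top",T(a),h);r=onz("scene",S(b),h);P[k]=(q+r)/2;print(k,p,round(e,4),"top",q[:2],"scene",r[:2])
c=sum(P[k] for k in list(P)[:4])/4
xa=P["+x+y"]+P["+x-y"]-P["-x+y"]-P["-x-y"]; ta=np.arctan2(xa[1],xa[0])
ya=P["bat-x+y"]+P["bat+x+y"]-P["bat-x-y"]-P["bat+x-y"]; fa=np.arctan2(-ya[0],ya[1])
print("tray c",c,np.degrees(ta),"fix yaw",np.degrees(fa),"len",np.linalg.norm(xa)/2,np.linalg.norm(ya)/2)
R=lambda a:np.array([[np.cos(a),-np.sin(a)],[np.sin(a),np.cos(a)]])
print("pin from tray",c[:2]+R(ta)@[-.065,.045],"bat c in fix",R(fa).T@((P["bat-x+y"]+P["bat+x+y"]+P["bat-x-y"]+P["bat+x-y"])[:2]/4-P["pin"][:2]))
print("pin",P["pin"])
print("turned centre",P["pin"][:2]+R(fa)@[.045,.065])
o=bot.get_obs()
from scipy.spatial.transform import Rotation as Ro
print(Ro.from_quat(o["tool_rot"]).as_matrix())
```

```text
+x+y [0.6682 0.0081 0.0459] 0.0012 top [0.6685 0.0075] scene [0.6675 0.0086]
+x-y [ 0.6682 -0.1224  0.0466] 0.0039 top [ 0.669  -0.1244] scene [ 0.6669 -0.1207]
-x-y [ 0.4984 -0.1208  0.0437] 0.0001 top [ 0.4982 -0.1208] scene [ 0.4996 -0.1205]
-x+y [0.498  0.0087 0.0439] 0.0007 top [0.4977 0.009 ] scene [0.4989 0.0084]
pin [ 0.519  -0.0117  0.0761] 0.0013 top [ 0.5193 -0.0123] scene [ 0.5179 -0.0111]
bat-x+y [0.4662 0.1343 0.0396] 0.0014 top [0.4662 0.1335] scene [0.4665 0.135 ]
bat-x-y [0.4734 0.0301 0.0385] 0.0024 top [0.4732 0.0288] scene [0.4747 0.0313]
bat+x+y [0.4872 0.1355 0.0409] 0.0023 top [0.4874 0.1345] scene [0.4863 0.1367]
bat+x-y [0.4941 0.0305 0.0393] 0.001 top [0.494 0.03 ] scene [0.4947 0.0311]
pinkpin [0.5767 0.1851 0.0741] 0.0006 top [0.5765 0.1847] scene [0.5774 0.1853]
jar [ 0.5436 -0.0777  0.1049] 0.0015 top [ 0.5461 -0.0789] scene [ 0.5347 -0.0785]
tray c [ 0.5833 -0.0566  0.045 ] -0.4307255346716067 fix yaw 4.143375902257531 len 0.16936484797662532 0.1048868861913123
pin from tray [ 0.5186 -0.0111] bat c in fix [-0.0313  0.0969]
pin [ 0.5186 -0.0117  0.075 ]
turned centre [0.5588 0.0563]
[[-0.0007  0.9313  0.3642]
 [ 0.0018  0.3642 -0.9313]
 [-1.     -0.     -0.0019]]
```

Everything fits the given sizes:
- **Tray:** centre (0.583,-0.057), yaw -0.4°.
- **Pin:** (0.519,-0.012).
- **Fixture:** yaw +4.1°, so the tray needs about 94.5° of turn.
- **Batten:** at (-31,97) mm in the fixture frame, as expected.

I'll push with the shut fingers, tool y along tray y. The first move goes over to the outside of the far corner.

Emit:
arm_command(moves=[0,0.0334,-0.0073,0,0,0,1,0,0.0334,-0.0073,0,0,0,1,0,0.0334,-0.0073,0,0,0,1,0,0.0334,-0.0073,0,0,0,1,0,0.0334,-0.0073,0,0,0,1,0,0.0334,-0.0073,0,0,0,1,0,0.0334,-0.0073,0,0,0,1,0,0.0334,-0.0073,0,0,0,1,0,0.0334,-0.0073,0,0,0,1,0,0.0334,-0.0073,0,0,0,1,0,0.0334,-0.0073,0,0,0,1,0,0.0334,-0.0073,0,0,0,1,0,0.0334,-0.0073,0,0,0,1,0,0.0334,-0.0073,0,0,0,1,0,0.0334,-0.0073,0,0,0,1,0,0.0334,-0.0073,0,0,0,1])

```text
clock: 1.43
eef_pos: [0.6526, -0.1541, 0.393]
tool_rot: [0.402, 0.587, -0.404, 0.574]
ft_force: [0.6, -0.9, 0.5]
grip_width: 0.0
```

Emit:
arm_command(moves=[0,0,0,-0.12,0,0,1,0,0,0,-0.12,0,0,1,0,0,0,-0.12,0,0,1,0,0,0,-0.12,0,0,1,0,0,0,-0.12,0,0,1,0,0,0,-0.12,0,0,1,0,0,0,-0.12,0,0,1,0,0,0,-0.12,0,0,1,0,0,0,-0.12,0,0,1,0,0,0,-0.11,0,0,1,0,0,0,0,0,0,1])

```text
clock: 2.35
eef_pos: [0.6598, -0.1447, 0.3765]
tool_rot: [-0.005, 0.72, 0.016, 0.694]
ft_force: [0.1, -1.1, 0.0]
grip_width: 0.0001
```

```bash
cat >> h.py <<'E'
from scipy.spatial.transform import Rotation as Ro
PIN=np.array([.5186,-.0117])
def stat():
    o=bot.get_obs();M=Ro.from_quat(o["tool_rot"]).as_matrix()
    yaw=np.degrees(np.arctan2(M[1,2],M[0,2]));r=np.array(o["eef_pos"])[:2]+0.173*M[:2,0]-PIN
    a=np.radians(yaw);L=np.array([[np.cos(a),np.sin(a)],[-np.sin(a),np.cos(a)]])@r
    print("t",o["clock"],"tcp",o["eef_pos"],"toolx",M[:,0],"yaw z",round(yaw,2),"tip rel pin in tool (z,y)",L,"F",o["ft_force"],"T",o["ft_torque"],"q",o["joint_pos"],"w",round(o["grip_width"],4))
E
python3 -c "from h import *;stat()"
```

```text
t 2.35 tcp [ 0.6598 -0.1447  0.3765] toolx [-0.0373  0.0151 -0.9992] yaw z 1.76 tip rel pin in tool (z,y) [ 0.1307 -0.1345] F [ 0.1422 -1.0948  0.0162] T [ 0.0255 -0.0417 -0.0463] q [-0.2172  0.6391  0.5451  1.5164  0.0067  1.3231] w 0.0001
```

```bash
cat >> h.py <<'E'
def goto(x,y,z,yaw):
    o=bot.get_obs();M=Ro.from_quat(o["tool_rot"]);a=np.radians(yaw)
    Rt=np.array([[0,-np.sin(a),np.cos(a)],[0,np.cos(a),np.sin(a)],[-1,0,0]])
    print("shift",M.inv().apply(np.array([x,y,z])-o["eef_pos"]),"rot",(M.inv()*Ro.from_matrix(Rt)).as_rotvec())
def pol(L,ang,z,yaw):  # L=(z,y) rel pin in tool axes
    a=np.radians(yaw);p=PIN+np.array([[np.cos(a),-np.sin(a)],[np.sin(a),np.cos(a)]])@np.array(L);goto(p[0],p[1],z,yaw)
E
python3 -c "from h import *;goto(.6375,-.163,.25,-.4)"
```

```text
shift [ 0.127  -0.0197 -0.0182] rot [ 0.0374 -0.0371 -0.0155]
```

Emit:
arm_command(moves=[0,-0.0099,-0.0091,0.019,-0.0186,-0.0078,1,0,-0.0099,-0.0091,0.019,-0.0186,-0.0078,1,0.025,0,0,0,0,0,1,0.025,0,0,0,0,0,1,0.025,0,0,0,0,0,1,0.025,0,0,0,0,0,1,0,0,0,0,0,0,1])

```text
clock: 2.93
eef_pos: [0.6413, -0.1658, 0.2724]
tool_rot: [0.011, 0.706, -0.011, 0.708]
ft_force: [-0.8, 0.7, -0.6]
grip_width: 0.0001
```

```bash
python3 -c "
from h import *;stat();goto(.6375,-.163,.187,-.4)"
```

```text
t 2.9333 tcp [ 0.6413 -0.1658  0.2724] toolx [ 0.0022 -0.0011 -1.    ] yaw z -1.76 tip rel pin in tool (z,y) [ 0.1278 -0.1504] F [-0.8018  0.6581 -0.6087] T [-0.0224  0.0924  0.0185] q [-0.2528  0.6377  0.2703  1.201  -0.0005  1.3488] w 0.0001
shift [ 0.0854  0.0027 -0.0041] rot [-0.0238  0.0022  0.001 ]
```

Emit:
arm_command(moves=[0.021,0.001,-0.002,-0.012,0,0,1,0.021,0.001,-0.002,-0.012,0,0,1,0.021,0,0,0,0,0,1,0.016,0,0,0,0,0,1,0,0,0,0,0,0,1])

```text
clock: 3.35
eef_pos: [0.6385, -0.1639, 0.1941]
tool_rot: [0.005, 0.706, -0.006, 0.708]
ft_force: [-0.2, 0.6, -0.7]
grip_width: 0.0003
```

```bash
python3 -c "
from h import *;stat();goto(.6375,-.163,.187,-.4)
for n in('scene','top'):
    im=bot.camera(n)[:,:,::-1]; cv2.imwrite(f'pics/{n}1.png',cv2.resize(im[150:350,200:440],None,fx=3,fy=3))"
```

```text
t 3.35 tcp [ 0.6385 -0.1639  0.1941] toolx [ 0.0037 -0.0014 -1.    ] yaw z -0.97 tip rel pin in tool (z,y) [ 0.1231 -0.1504] F [-0.2314  0.6192 -0.6712] T [ 0.0156  0.0827 -0.0226] q [-0.2513  0.6992  0.1642  1.0318 -0.0004  1.3364] w 0.0003
shift [ 0.0071  0.0009 -0.001 ] rot [-0.0099  0.0037  0.0014]
```

View pics/scene1.png

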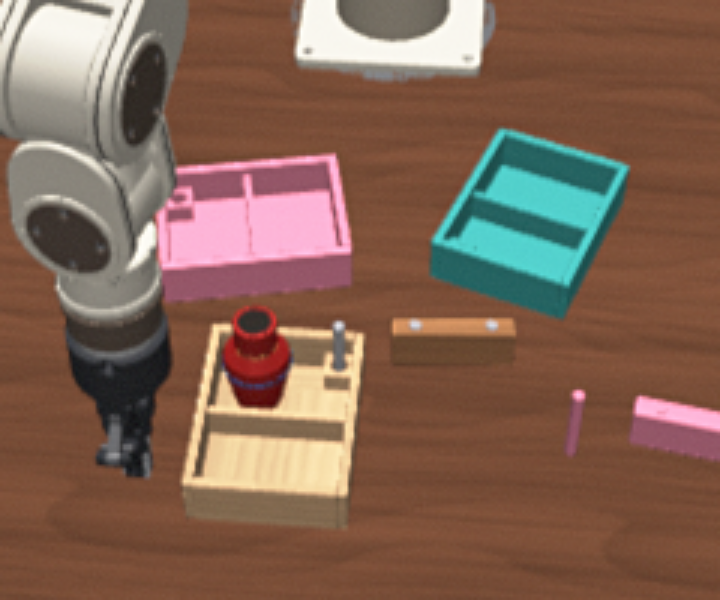

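The fingers stand outside the -y face near the far corner, at crop px (130,470), and the jar and tray are untouched. Now down the last bit and up to the face.

Emit:
arm_command(moves=[0.003,0.004,-0.001,-0.005,0,0,1,0.003,0.006,0,-0.005,0,0,1,0,0.006,0,0,0,0,1,0,0.006,0,0,0,0,1,0,0.004,0,0,0,0,1])

```text
clock: 3.87
eef_pos: [0.6419, -0.1373, 0.1983]
tool_rot: [0.001, 0.7, -0.005, 0.714]
ft_force: [0.4, 0.5, 0.6]
grip_width: 0.0001
```

```bash
python3 -c "
from h import *;stat();pol((.120,-.121),0,.187,0)"
```

```text
t 3.8667 tcp [ 0.6419 -0.1373  0.1983] toolx [ 0.0202 -0.0052 -0.9998] yaw z -0.47 tip rel pin in tool (z,y) [ 0.1279 -0.1254] F [0.442  0.499  0.6272] T [ 0.0138 -0.0372 -0.0026] q [-0.2105  0.683   0.1455  1.0124 -0.0009  1.3686] w 0.0001
shift [ 0.0113  0.0046 -0.0036] rot [-0.0083  0.0202  0.0051]
```

Emit:
arm_command(moves=[0.004,0.001,-0.001,-0.003,0.008,0.002,1,0.004,0.001,-0.001,-0.003,0.008,0.002,1,0.004,0.001,-0.001,-0.003,0.005,0.001,1])

```text
clock: 4.12
eef_pos: [0.641, -0.1335, 0.1896]
tool_rot: [-0.003, 0.705, -0.001, 0.709]
ft_force: [0.6, -5.5, 4.0]
grip_width: -0.0003
```

```bash
python3 -c "
from h import *;stat();pol((.120,-.121),0,.187,0)"
```

```text
t 4.1167 tcp [ 0.641  -0.1335  0.1896] toolx [ 0.0056 -0.0054 -1.    ] yaw z 0.16 tip rel pin in tool (z,y) [ 0.123  -0.1231] F [ 0.6103 -5.4698  3.9928] T [-1.0675 -0.2401  0.0006] q [-0.2045  0.6948  0.1423  1.0118 -0.0041  1.3634] w -0.0003
shift [ 0.0026  0.0008 -0.0024] rot [0.0029 0.0056 0.0054]
```

Contact at the expected place, with 5.5 N against y. I start the arc in short chunks.

Emit:
arm_command(moves=[0.001,0.004,0.003,-0.03,0.002,0.001,1,0.001,0.004,0.003,-0.03,0.002,0.001,1,0.001,0.004,0.003,-0.03,0.001,0.001,1,0.001,0.004,0.0035,-0.03,0,0,1,0.001,0.004,0.0035,-0.03,0,0,1,0.001,0.004,0.0035,-0.03,0,0,1])

```text
clock: 4.62
eef_pos: [0.6596, -0.1121, 0.1841]
tool_rot: [-0.071, 0.704, 0.063, 0.704]
ft_force: [0.1, -5.7, 2.9]
grip_width: -0.0002
```

```bash
python3 -c "
from h import *;stat();pol((.120,-.122),0,.187,10.3)
for n in('scene','top'):
    im=bot.camera(n)[:,:,::-1]; cv2.imwrite(f'pics/{n}2.png',cv2.resize(im[150:350,200:440],None,fx=3,fy=3))"
```

```text
t 4.6167 tcp [ 0.6596 -0.1121  0.1841] toolx [ 0.0012 -0.0122 -0.9999] yaw z 10.88 tip rel pin in tool (z,y) [ 0.1193 -0.1273] F [ 0.1423 -5.7265  2.9208] T [-0.8282  0.0107 -0.0475] q [-0.166   0.7275  0.1898  1.03   -0.0119  1.2149] w -0.0002
shift [-0.0029  0.0019 -0.0008] rot [ 0.0101 -0.0011  0.0123]
```

View pics/scene2.png

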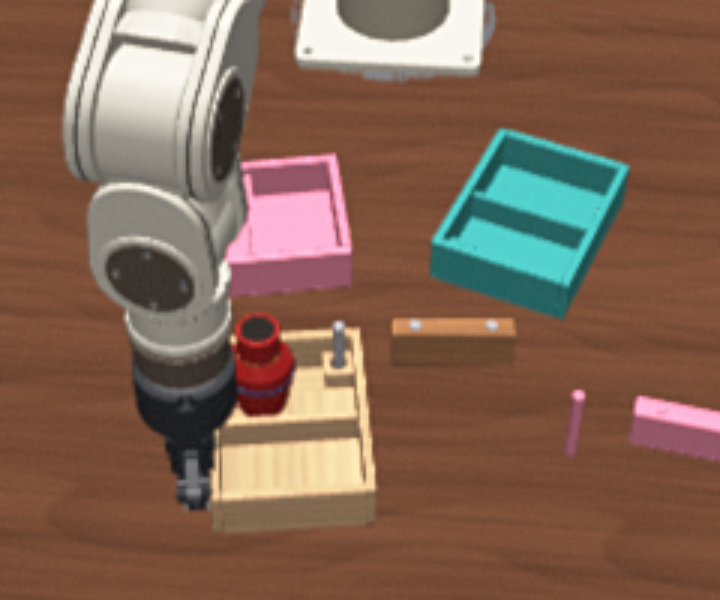

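The tray is turning flat with the jar standing in it, and the force is 6 N. I'll continue.

Emit:
arm_command(moves=[-0.001,0.006,0.0035,-0.025,0,0.002,1,-0.001,0.005,0.0035,-0.03,0,0.002,1,0,0.0048,0.0035,-0.03,0,0.002,1,0,0.0048,0.0035,-0.03,0,0.002,1,0,0.0048,0.0035,-0.03,0,0.001,1,0,0.0048,0.0035,-0.03,0,0.001,1,0,0.0048,0.0035,-0.03,0,0.001,1,0,0.0048,0.0035,-0.03,0,0.001,1])

```text
clock: 5.38
eef_pos: [0.6804, -0.0617, 0.1851]
tool_rot: [-0.155, 0.686, 0.156, 0.693]
ft_force: [4.0, -2.5, -0.8]
grip_width: 0.0004
```

```bash
python3 -c "
from h import *;stat();pol((.120,-.123),0,.187,24)"
```

```text
t 5.3833 tcp [ 0.6804 -0.0617  0.1851] toolx [ 0.0095  0.0025 -1.    ] yaw z 25.42 tip rel pin in tool (z,y) [ 0.1264 -0.1149] F [ 4.049  -2.5113 -0.7806] T [-0.5039 -0.7633 -0.0446] q [-0.0911  0.7498  0.2366  1.0485  0.0033  1.0361] w 0.0004
shift [-0.002  -0.0113 -0.0078] rot [0.0247 0.0096 0.0017]
```

Emit:
arm_command(moves=[0,0.003,0.002,-0.036,0.002,0,1,0,0.003,0.002,-0.036,0.002,0,1,0,0.0036,0.003,-0.033,0.002,0,1,0,0.004,0.003,-0.033,0.001,0,1,0,0.004,0.003,-0.033,0.001,0,1,0,0.004,0.003,-0.033,0.001,0,1,0,0.004,0.003,-0.033,0.001,0,1,0,0.004,0.003,-0.033,0.001,0,1])

```text
clock: 6.05
eef_pos: [0.6873, -0.0166, 0.1851]
tool_rot: [-0.257, 0.654, 0.257, 0.663]
ft_force: [4.2, -1.5, -0.1]
grip_width: -0.0001
```

```bash
python3 -c "
from h import *;stat();pol((.120,-.123),0,.187,40)
for n in('scene','top'):
    im=bot.camera(n)[:,:,::-1]; cv2.imwrite(f'pics/{n}3.png',cv2.resize(im[150:350,200:440],None,fx=3,fy=3))"
```

```text
t 6.05 tcp [ 0.6873 -0.0166  0.1851] toolx [ 0.0113  0.0036 -0.9999] yaw z 42.66 tip rel pin in tool (z,y) [ 0.1226 -0.1188] F [ 4.1997 -1.4669 -0.0957] T [-0.2626 -0.7167 -0.0507] q [-0.0248  0.7569  0.2508  1.0534  0.0039  0.8014] w -0.0001
shift [-0.002  -0.0105 -0.0066] rot [0.0464 0.0109 0.0047]
```

View pics/scene3.png

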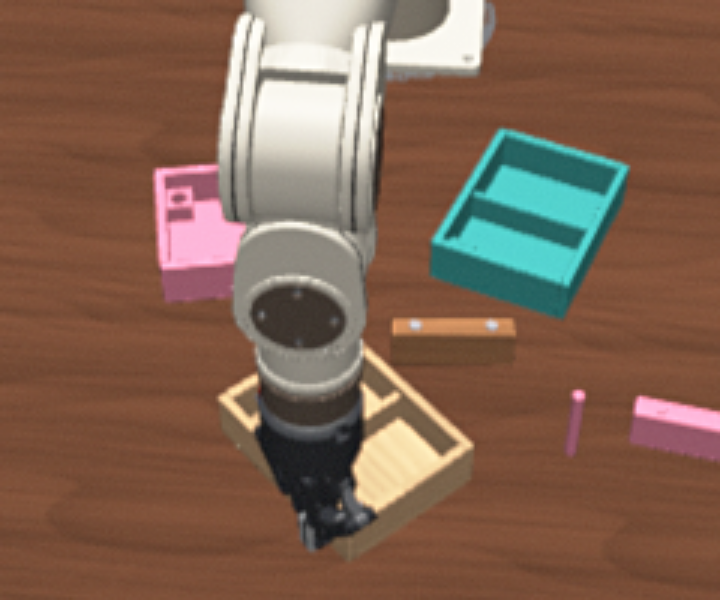

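About halfway (crop corner at px (350,555)), still flat. The wrist hides the jar, but the forces are steady at about 4 N. I'll continue.

Emit:
arm_command(moves=[0,0.004,0.003,-0.033,0.002,0.001,1,0,0.004,0.003,-0.033,0.002,0.001,1,0,0.004,0.003,-0.033,0.002,0,1,0,0.004,0.003,-0.033,0.001,0,1,0,0.004,0.003,-0.033,0.001,0,1,0,0.004,0.003,-0.033,0.001,0,1,0,0.004,0.003,-0.033,0.001,0,1,0,0.004,0.003,-0.033,0.001,0,1,0,0.004,0.003,-0.033,0.001,0,1,0,0.004,0.003,-0.033,0.001,0,1])

```text
clock: 6.98
eef_pos: [0.6782, 0.0383, 0.185]
tool_rot: [-0.367, 0.6, 0.367, 0.609]
ft_force: [4.7, 1.2, -1.2]
grip_width: -0.0
```

```bash
python3 -c "
from h import *;stat()
for n in('scene','top'):
    im=bot.camera(n)[:,:,::-1]; cv2.imwrite(f'pics/{n}4.png',cv2.resize(im[150:350,200:440],None,fx=3,fy=3))"
```

```text
t 6.9833 tcp [0.6782 0.0383 0.185 ] toolx [ 0.0116  0.0074 -0.9999] yaw z 62.49 tip rel pin in tool (z,y) [ 0.1201 -0.1197] F [ 4.7159  1.2428 -1.1842] T [ 0.0725 -0.8494 -0.0373] q [0.0551 0.7415 0.22   1.0374 0.0067 0.5353] w -0.0
```

View pics/scene4.png

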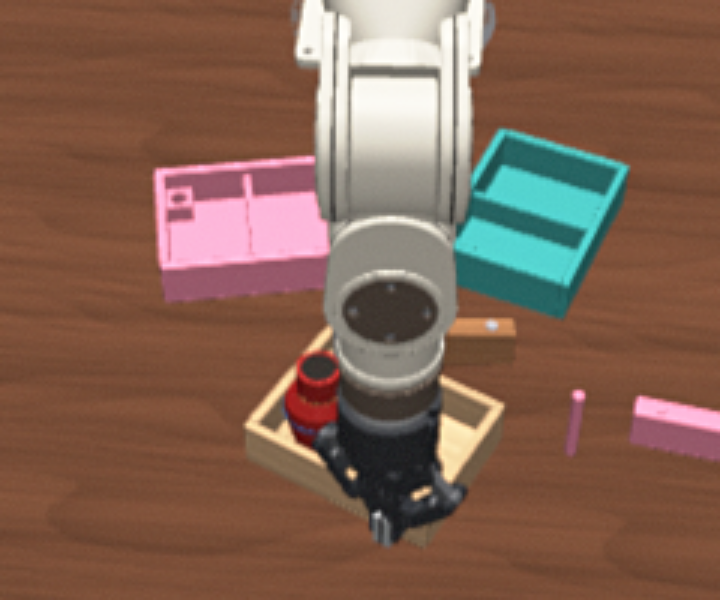

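The jar stands upright at crop px (318,400) and the tray is flat, with about 31° to go.

Emit:
arm_command(moves=[0,0.004,0.0032,-0.033,0.002,0.001,1,0,0.004,0.0032,-0.033,0.002,0.001,1,0,0.004,0.0032,-0.033,0.002,0.001,1,0,0.004,0.0032,-0.033,0.001,0.001,1,0,0.004,0.0032,-0.033,0.001,0.001,1,0,0.004,0.0032,-0.033,0.001,0.001,1,0,0.004,0.0032,-0.033,0.001,0,1,0,0.004,0.0032,-0.033,0.001,0,1,0,0.004,0.0032,-0.033,0.001,0,1,0,0.004,0.0032,-0.033,0.001,0,1])

```text
clock: 7.92
eef_pos: [0.6531, 0.0857, 0.1849]
tool_rot: [-0.461, 0.53, 0.464, 0.54]
ft_force: [4.4, 2.2, -0.5]
grip_width: -0.0002
```

```bash
python3 -c "
from h import *;stat()"
```

```text
t 7.9167 tcp [0.6531 0.0857 0.1849] toolx [ 0.0073  0.0116 -0.9999] yaw z 81.68 tip rel pin in tool (z,y) [ 0.118 -0.12 ] F [ 4.38    2.1808 -0.5233] T [ 0.3218 -0.8086 -0.0174] q [0.1284 0.7058 0.15   1.0062 0.0105 0.2736] w -0.0002
```

Emit:
arm_command(moves=[0,0.004,0.0034,-0.033,0.002,0.001,1,0,0.004,0.0034,-0.033,0.002,0.001,1,0,0.004,0.0034,-0.033,0.001,0.001,1,0,0.004,0.0034,-0.033,0.001,0.001,1,0,0.003,0.003,-0.025,0,0,1])

```text
clock: 8.33
eef_pos: [0.6354, 0.1065, 0.1849]
tool_rot: [-0.501, 0.492, 0.507, 0.5]
ft_force: [3.0, -0.2, 0.9]
grip_width: -0.0001
```

```bash
python3 -c "
from h import *;stat()
for n in('scene','top'):
    im=bot.camera(n)[:,:,::-1]; cv2.imwrite(f'pics/{n}5.png',cv2.resize(im[150:350,200:440],None,fx=3,fy=3))"
```

```text
t 8.3333 tcp [0.6354 0.1065 0.1849] toolx [ 0.0029  0.0139 -0.9999] yaw z 90.95 tip rel pin in tool (z,y) [ 0.1187 -0.1193] F [ 2.9951 -0.2008  0.8585] T [-0.086  -0.5135  0.0019] q [0.1635 0.6819 0.1035 0.9872 0.0132 0.1469] w -0.0001
```

View pics/scene5.png

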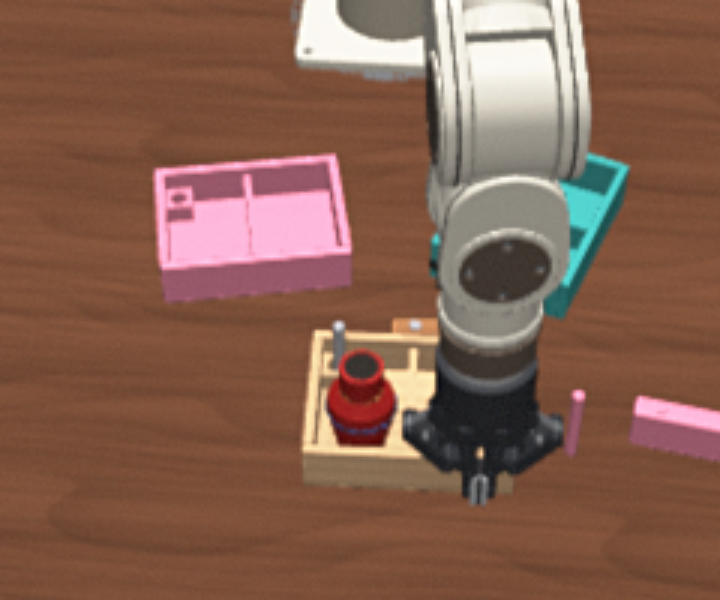

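View pics/top5.png

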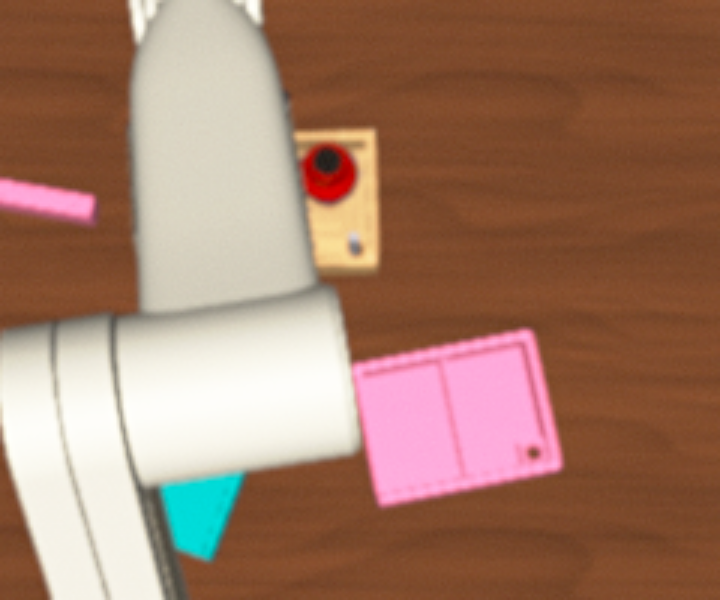

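Nearly there: the jar stands at crop px (362,400) and the tray is almost parallel to the batten. I'll press gently until it bears on the batten.

Emit:
arm_command(moves=[0,0.004,0.002,-0.02,0.001,0.002,1,0,0.004,0.001,-0.015,0.001,0.002,1,0,0.003,0,0,0,0.001,1])

```text
clock: 8.68
eef_pos: [0.6278, 0.1099, 0.186]
tool_rot: [-0.512, 0.481, 0.514, 0.493]
ft_force: [11.2, -1.3, -4.2]
grip_width: 0.0
```

Emit:
arm_command(moves=[0,0.003,0,0,0,0.001,1])

```text
clock: 8.77
eef_pos: [0.627, 0.1097, 0.1866]
tool_rot: [0.513, -0.479, -0.512, -0.494]
ft_force: [11.1, 0.8, -5.1]
grip_width: 0.0001
```

```bash
python3 -c "
from h import *;stat()"
```

```text
t 8.7667 tcp [0.627  0.1097 0.1866] toolx [ 0.0154  0.0147 -0.9998] yaw z 92.95 tip rel pin in tool (z,y) [ 0.1181 -0.1172] F [11.1111  0.8164 -5.1248] T [ 0.2497 -1.946   0.0004] q [0.1708 0.6619 0.0697 0.961  0.0118 0.1196] w 0.0001
```

The force jumped to 11 N and motion stalled, so the tray bears on the batten. I back straight off, then lift.

Emit:
arm_command(moves=[0,-0.005,0,0,0,0,1,0,-0.008,0,0,0,0,1,0,-0.012,0,0,0,0,1,0,-0.015,0,0,0,0,1,0,-0.01,0,0,0,0,1,-0.02,0,0,0,0,0,1,-0.04,0,0,0,0,0,1,-0.04,0,0,0,0,0,1,-0.04,0,0,0,0,0,1,-0.03,0,0,0,0,0,1,0,0,0,0,0,0,1])

```text
clock: 9.68
eef_pos: [0.6701, 0.1045, 0.3488]
tool_rot: [-0.499, 0.498, 0.522, 0.48]
ft_force: [0.7, -0.2, 1.4]
grip_width: -0.0003
```

```bash
python3 -c "
from h import *;stat()"
```

```text
t 9.6833 tcp [0.6701 0.1045 0.3488] toolx [-0.0412  0.004  -0.9991] yaw z 92.52 tip rel pin in tool (z,y) [ 0.1105 -0.1494] F [ 0.7454 -0.2189  1.4194] T [ 0.0161 -0.0745  0.0102] q [0.1527 0.6526 0.4976 1.4559 0.0103 0.1084] w -0.0003
```

Emit:
arm_command(moves=[-0.01,0,-0.03,0,0,0,1,-0.01,0,-0.03,0,0,0,1,-0.01,0,-0.03,0,0,0,1,-0.01,0,-0.03,0,0,0,1,0,0,-0.035,0,0,0,1,0,0,-0.035,0,0,0,1,0,0,-0.035,0,0,0,1,0,0,-0.035,0,0,0,1,0,0,-0.035,0,0,0,1,0,0,-0.035,0,0,0,1,0,0,-0.035,0,0,0,1,0,0,-0.035,0,0,0,1,0,0,0,0,0,0,1])

```text
clock: 10.77
eef_pos: [0.6809, -0.3123, 0.3727]
tool_rot: [-0.485, 0.506, 0.538, 0.469]
ft_force: [-0.9, 0.7, -1.7]
grip_width: 0.0002
```

```bash
python3 -c "
from h import *;stat()
for n in('scene','top'):
    im=bot.camera(n)[:,:,::-1]; cv2.imwrite(f'pics/{n}6.png',im)
    c=im[165:265,235:375] if n=='top' else im[235:335,265:425]
    cv2.imwrite(f'pics/c_{n}6.png',cv2.resize(c,None,fx=5.5 if n=='top' else 5,fy=5.5 if n=='top' else 5,interpolation=cv2.INTER_CUBIC))"
```

```text
t 10.7667 tcp [ 0.6809 -0.3123  0.3727] toolx [-0.0905  0.0135 -0.9958] yaw z 92.64 tip rel pin in tool (z,y) [-0.3047 -0.1328] F [-0.8546  0.7079 -1.7036] T [-0.0531 -0.0513 -0.0449] q [-0.4256  0.8829  0.9889  1.7649 -0.025  -0.4714] w 0.0002
```

View pics/c_top6.png

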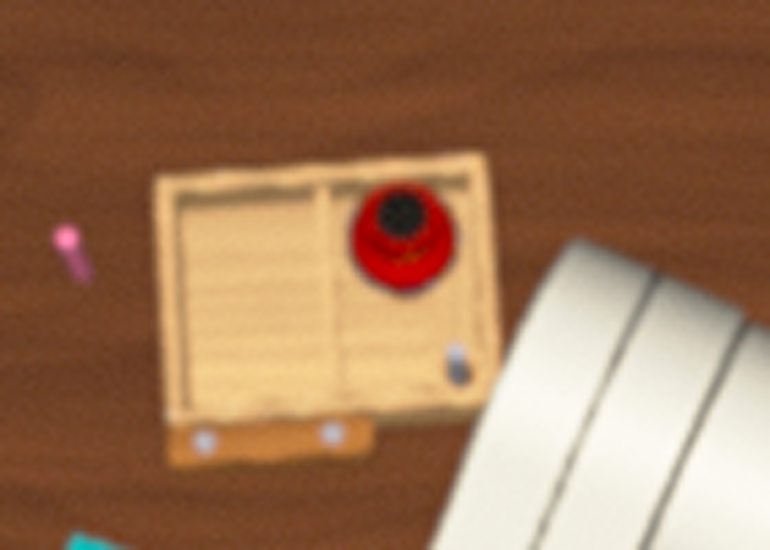

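View pics/c_scene6.png

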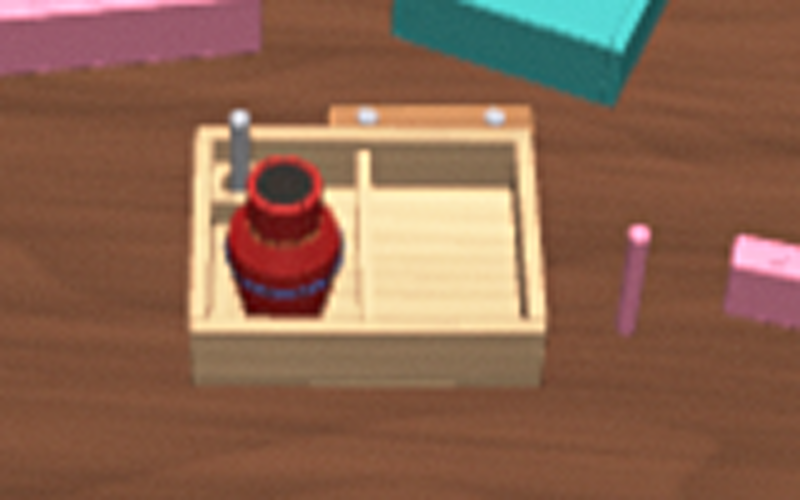

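View pics/top6.png

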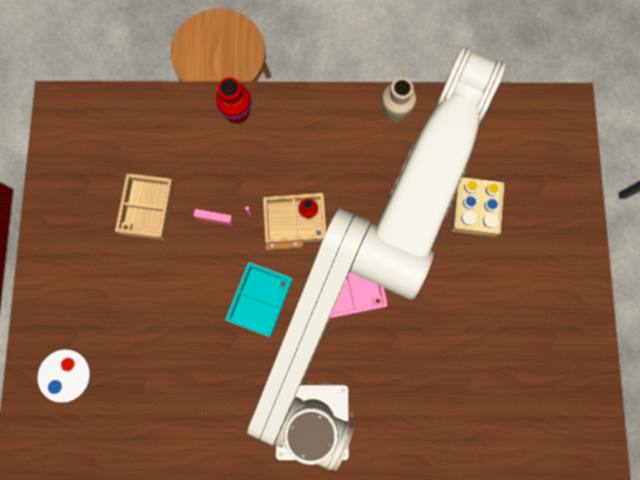

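The crops show the tray flush with the batten and on its pin, the jar upright, and the spare tray unmoved at (145,207). A numeric check before handing in:

Run:
```python
from h import *
T=lambda p:(np.array(p)+.5)/5.5+[235,165]-.5
S=lambda p:(np.array(p)+.5)/5+[265,235]-.5
# tray corners: A=+x,+y(left,batten) B=+x,-y  C=-x,-y
top={"A":(166,425),"B":(155,178),"C":(486,154)}
sc={"A":(533,128),"B":(546,330),"C":(190,331),"D":(196,128)}
P={k:onz("top",T(v),.045) for k,v in top.items()};Q={k:onz("scene",S(v),.045) for k,v in sc.items()}
for k in top: print(k,tri(T(top[k]),S(sc[k])))
f=np.radians(4.14);R=np.array([[np.cos(f),-np.sin(f)],[np.sin(f),np.cos(f)]])
for nm,X in(("top",P),("scene",Q)):
    c=(X["A"]+X["C"])[:2]/2; x=(X["B"]-X["C"]);print(nm,"centre in fix",R.T@(c-PIN),"yaw-fixy deg",np.degrees(np.arctan2(x[1],x[0]))-94.14)
print("jar top",tri(T((402,214)),S((285,184))))
a=cv2.imread("pics/top0.png")[165:250,105:185].astype(int);b=cv2.imread("pics/top6.png")[165:250,105:185].astype(int);print("spare diff",abs(a-b).max())
stat()
bot.job_done()
```

```text
A (array([0.4865, 0.1352, 0.0446]), np.float64(0.00034562737756740967))
B (array([0.6161, 0.1433, 0.0461]), np.float64(0.00018948580964605184))
C (array([ 0.6296, -0.0265,  0.0454]), np.float64(0.0018075652045254293))
top centre in fix [0.0442 0.0625] yaw-fixy deg 0.3589881405958266
scene centre in fix [0.0441 0.0636] yaw-fixy deg 0.6215937626877661
jar top (array([0.5824, 0.0153, 0.1017]), np.float64(0.0012803155903950778))
spare diff 14
t 10.8667 tcp [ 0.6819 -0.3073  0.3736] toolx [-0.0894  0.0161 -0.9959] yaw z 92.88 tip rel pin in tool (z,y) [-0.2998 -0.1329] F [0.5038 1.087  0.0365] T [-0.0465 -0.1144  0.0465] q [-0.4196  0.8791  0.9837  1.7637 -0.0217 -0.4698] w -0.0
the job is handed in; nothing more can be done
```

I turned the pinned tray about 94° anticlockwise and handed the job in at about 11 s of the 45 s. I pushed with the shut fingers on the outer face near the far corner until the tray bore on the batten. The push took 4–6 N and peaked at about 11 N at the batten. I then backed off, lifted and moved the arm clear.

The last checks all passed:
- **Tray position:** its centre is at about (44, 63) mm in the fixture frame, against a target of (45, 65).
- **Tray angle:** within about 0.6° of the batten in both views.
- **Tray height:** the rims are at 45–46 mm, so it lies flat, and the pin is through its corner.
- **Jar:** it stands in its cell with its top at 102 mm, against about 101 mm expected.
- **Spare tray:** its patch of the top picture is unchanged apart from small pixel differences.
- **Robot:** it touches nothing.

Two measurements were off along the way. My first height for the jar's top came out 4 mm high, probably from a poorly picked pixel, and nothing depended on it. The tool also drifted by a few mm and up to about 2° while moving unloaded, which I corrected before the push.

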